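Pop the battery hatch of a pore-pressure readout

ROBOT

A 6-joint arm with a two-finger parallel gripper is mounted at the origin on the work surface. World frame = base frame: x ahead of the robot, y to its left, z up, the work surface at z = 0. Lengths are in m, angles in rad, forces in N, time in s.
With the tool pointing down it reaches from about 0.25 to 0.775 m from the base axis. Payload 4 kg.
Tool frame: the origin (TCP) lies between the finger pads; the fingertips stand 14 mm ahead of it and the grasp point (between the pads) lies 5 mm behind it (tip_reach is the distance from the TCP to the fingertips, in m); z points along the fingers, y is the line along which they close (so a half turn about z gives the same grasp; the last joint's range is limited). The gripper opens to 94 mm and grips with 3 to 60 N. Pads are 16 mm wide; open, the fingers measure 119 mm over their backs; the gripper's body (75 mm by 177 mm) begins 78 mm behind the grasp point.
Start: joints at [1.071, 0.087, 1.371, -0, 1.684, -0.103], TCP at [0.213, 0.507, 0.22] pointing down, gripper open.
Joint ranges: [-3.1, 3.1], [-0.76, 2.03], [0.27, 2.55], [-1.08, 4.22], [0.17, 2.65], [-2.57, 2.57]. Speed limits (rad/s): [2.79, 2.79, 3.14, 3.14, 3.14, 3.14].

INTERFACE

Orientations are given as [roll, pitch, yaw] about the fixed x, y, z axes, in that order (R = Rz(yaw) Ry(pitch) Rx(roll)).
In Python, from bench import * gives the robot as it stands. The module is installed in compiled form; this text tells all that it offers.
- The arm moves only by the tool servo_tool, never from a script. Its argument "targets" is a list of rows, each a list of 4 numbers: the shift along the tool's x, y, z in cm, then the turn about the tool's z in degrees. A call has 1 to 8 rows; each row is the pose to reach, as a shift and turn from the pose commanded when the call began, along the tool's axes at that moment; what a row does not reach only later rows make up. A row lasts 1/8 s, in which the tool goes at most 62.5 mm and 10.7 degrees, less where a joint would pass 70% of its speed; a pose out of reach is approached as far as the arm can. A call with a gripper value outside its range is refused whole. "claw" is the closure in counts, from 0 (fully open) to 255 (shut), set as the call begins (left out, the last holds). The fingers move at their own pace and stop on an object; the grip force is fixed at half the most. Time passes only in rows, so rows that repeat a pose let the fingers close. It gives the time, the measured TCP pose, the force, the opening and the grip force at its end, in the units of the state.
- get_obs(): the state, without advancing time (a new reading comes with each control period).
- snapshot(name): name is "scene" or "side" or "wrist"; returns the picture (420x560x3 uint8, blue, green, red); there is no depth.
- camera_model(name): a dict with "camera_matrix" (3x3 intrinsics, pixels), "camera_from_world" (4x4, takes a point from world to camera coordinates). Camera axes: x right, y up, looking along -z (the intrinsics and any distortion apply to the point x, -y, -z); pixel columns grow to the right and rows downward; lengths in m; the calibration is good to about 2 mm. A picture is of the moment at which its call begins: read the wrist's pose just before it. camera_model takes no time and is no camera call; for the wrist camera it gives the pose at the moment of the call.
- close_job(): hands the job in; it is judged then, once.
The state is a dict: "time": time; "joint_positions": joint angles; "qvel": joint speeds; "joint_torque": joint torques, N m; "tool_pos": TCP position; "ee_rot": TCP orientation; "wrist_force": force on the tool from outside, world axes, zero at the start; "wrist_torque": the same for the moment, N m; "width": finger opening in m; "finger_force": force on a finger pad.
Only numpy, scipy, OpenCV 4.12 (cv2) and the standard library are available. Lean on these libraries where they do the work, as an engineer would, in place of code of your own. Each camera call takes 0.05 s, during which the arm holds its last target. There are 200 camera calls.

TASK

The cells of this pore-pressure readout are due for a change. With the fingertips, press the larger (battery) hatch on its top gently in at its ribbed free edge, once, then take the fingers away so that it pops up, and see that it stays wide open: do not push it down again. Pick up or shift nothing, and leave the smaller fuse hatch beside it shut.

Things in the scene. Friction and masses are not known exactly. Their poses are not given: they have to be found in the camera images.
- readout: Readout unit: cream metal box, loose on four rubber feet, 180 mm deep (x), 220 mm wide (y), flat top 90 mm above the table, about 1.5 kg. Origin: centre of its underside; x points from the front panel (displays, keys) to the back, z up. On its top lie two hatches of the same plastic, hinged along their rear edge at x +70 mm, free ribbed edge towards the front: battery at y +29 mm, fuse at y -57 mm.
- battery_hatch (a joint): Hinge of the larger hatch: plate 66 mm from hinge to free edge, 100 mm wide, 6 mm thick, 6 mm proud of the case when shut. In rad: about 0 latched, negative pressed in (stop -0.085, 5 mm at the free edge), positive open (stop 0.95). Push-push latch: pressed past -0.05 it lets go, and springs up to its stop in 0.5 s as the finger leaves; pressed fully down again it latches shut.
- battery_hatch_pad (a point): Where to press the battery hatch: middle of the thumb ribs on its upper face, 54 mm from the hinge axis, 12 mm from the free edge, 96 mm above the table while shut. Its spring pushes back there with about 2 N; 6 N takes it to its stop. The point moves and tilts with the hatch: x along the hatch from the free edge to the hinge, y along the hinge, z out of the upper face.
- fuse_hatch (a joint): Hinge of the smaller hatch, to be left shut: same kind and depth, but only 44 mm wide, 14 mm beside the battery hatch. In rad: about 0 latched shut, negative pressed in, positive open.
- cell_tray: Bystander, loose: open grey tray with six fresh cells, 70 by 104 mm, 18 mm high. Origin: centre of its underside. The four bystanders stand on the table beside the readout and before its front panel, 10 mm or more clear of it, in any order.
- forming_tube: Bystander, loose: upright steel forming tube with two clamp bands, 59 mm across (clamp lugs reach 39 mm from the axis), 80 mm tall. Origin: centre of its underside.
- cutting_ring: Bystander, loose: steel soil-cutting ring, 68 mm across, 20 mm high. Origin: centre of its underside.
- moisture_tin: Bystander, loose: round aluminium specimen tin with its lid on, 64 mm across, 42 mm high. Origin: centre of its underside.

How it is judged:
By the outcome, as a careful person would: the job done as asked, in the order asked, and still so for the second after the job is handed in, with the robot touching nothing.
It also fails if it takes over 32 s, if anything falls off the work surface, if the arm or the gripper's body presses on something with over 40 N, if the wrist force passes 120 N, or if a joint passes its speed limit or range.

## Working session

There is one attempt and no reset: what is moved stays moved. The work goes in short steps, Python scripts to look and compute and a tool call to move; the robot and the scene stay as the last step left them, time stands still between calls to the robot, and variables do not carry over. Pictures are saved under pics/ and viewed, at most 10 in all, crops included, and the job is handed in when it is done.

Besides the shell and the picture viewer there is one more tool, called in YAML: its name, and indented under it one key for each argument. servo_tool: Moves the arm, as the interface text tells. Its arguments: {"type":"object","properties":{"targets":{"type":"array"},"claw":{"type":"number"}},"required":["targets"]}

```bash
mkdir -p pics; python3 - <<'E'
from bench import *
import cv2, numpy as np, pickle
o=get_obs(); print(o['time'],o['tool_pos'],o['ee_rot'],o['width'])
a=snapshot("scene"); b=snapshot("side")
cv2.imwrite('pics/scene.png',a); cv2.imwrite('pics/side.png',b)
for n in("scene","side"):
    c=camera_model(n); print(n,{k:np.round(v,4).tolist() if not isinstance(v,str) else v for k,v in c.items()})
E
```

```text
0.0 [0.21231873 0.50680706 0.21829842] [-3.13936372e+00 -2.14929008e-04  2.74479316e+00] 0.09410128659521902
scene {'camera_matrix': [[464.6619, 0.0, 279.1081], [0.0, 464.6619, 204.3909], [0.0, 0.0, 1.0]], 'camera_from_world': [[0.204, 0.9789, 0.0117, -0.1971], [-0.6985, 0.1372, 0.7023, 0.3447], [0.6859, -0.1514, 0.7117, -1.6441], [0.0, 0.0, 0.0, 1.0]]}
side {'camera_matrix': [[516.1711, 0.0, 271.9143], [0.0, 516.1711, 209.7705], [0.0, 0.0, 1.0]], 'camera_from_world': [[0.9649, -0.2621, 0.0146, -0.5342], [0.1617, 0.637, 0.7537, -0.1906], [-0.2068, -0.7249, 0.6571, -1.1075], [0.0, 0.0, 0.0, 1.0]]}
```

View pics/scene.png

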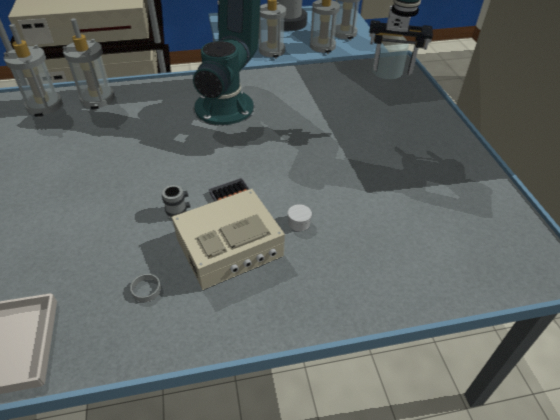

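View pics/side.png

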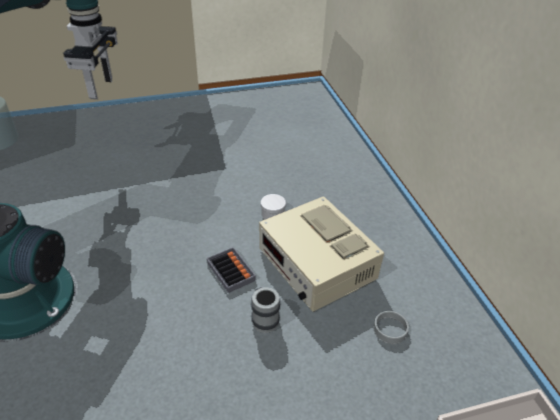

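The front panel (displays) faces the robot. The larger hatch is at about scene (245,232) and side (325,222). The smaller one is at about scene (211,243) and side (350,246). Next I segment the hatches and cast them onto the z = 96 mm plane.

```bash
cat > h.py <<'E'
from bench import *
import cv2, numpy as np
def ray(n,uv,z):
    c=camera_model(n);K=c['camera_matrix'];T=np.array(c['camera_from_world']);R,t=T[:3,:3],T[:3,3]
    p=np.linalg.inv(K)@[uv[0],uv[1],1]; d=R.T@[p[0],-p[1],-p[2]]; o=-R.T@t
    return o+d*(z-o[2])/d[2]
E
python3 - <<'E'
from h import *
out=[]
for n,roi,seed in(("scene",(165,180,295,290),[(245,232),(211,243)]),("side",(250,190,390,310),[(325,222),(350,246)])):
    im=cv2.imread(f'pics/{n}.png'); x0,y0,x1,y1=roi
    hsv=cv2.cvtColor(im,cv2.COLOR_BGR2HSV)
    for s in seed:
        ref=np.median(im[s[1]-2:s[1]+3,s[0]-2:s[0]+3].reshape(-1,3),0)
        m=(np.abs(im.astype(int)-ref).max(2)<28).astype(np.uint8); k=np.zeros_like(m);k[y0:y1,x0:x1]=1;m*=k
        m=cv2.morphologyEx(m,cv2.MORPH_CLOSE,np.ones((3,3)));m=cv2.morphologyEx(m,cv2.MORPH_OPEN,np.ones((3,3)))
        cs,_=cv2.findContours(m,0,2); c=max(cs,key=lambda c:cv2.contourArea(c))
        w=np.array([ray(n,p[0],.096)[:2] for p in c])*1000
        r=cv2.minAreaRect(w.astype(np.float32)); print(n,s,ref,cv2.contourArea(c),r,cv2.boxPoints(r).round().tolist())
        cv2.drawContours(im,[c],-1,(0,0,255),1)
    out.append(cv2.resize(im[y0:y1,x0:x1],(400,330),interpolation=cv2.INTER_CUBIC))
cv2.imwrite('pics/m.png',np.hstack(out))
E
```

```text
scene (245, 232) [115. 132. 136.] 1608.0 ((684.8922119140625, -54.203102111816406), (78.3904037475586, 165.9658660888672), 16.502492904663086) [[624.0, 14.0], [671.0, -145.0], [746.0, -123.0], [699.0, 36.0]]
scene (211, 243) [118. 135. 138.] 1483.0 ((750.034912109375, -25.953262329101562), (108.53378295898438, 233.3108367919922), 4.322182655334473) [[687.0, 86.0], [705.0, -146.0], [813.0, -138.0], [795.0, 94.0]]
side (325, 222) [142. 162. 166.] 1493.0 ((678.2192993164062, -57.759300231933594), (77.1918716430664, 166.47593688964844), 16.648134231567383) [[617.0, 11.0], [665.0, -149.0], [739.0, -126.0], [691.0, 33.0]]
side (350, 246) [139. 159. 163.] 1775.5 ((736.8065795898438, -26.590301513671875), (228.99749755859375, 161.84385681152344), 65.07980346679688) [[615.0, -96.0], [762.0, -165.0], [858.0, 43.0], [712.0, 111.0]]
```

View pics/m.png

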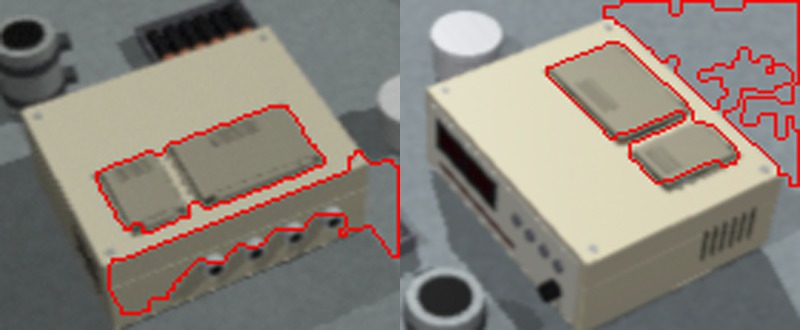

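```bash
python3 - <<'E'
from h import *
print(ray("scene",(241.4,224.3),.096),ray("side",(319.3,225.3),.096))
# bright cream top as check of readout pose
for n,roi in(("scene",(165,180,295,290)),("side",(250,190,390,310))):
    im=cv2.imread(f'pics/{n}.png').astype(int);x0,y0,x1,y1=roi
    ref=np.array(im[215,205] if n=="scene" else im[250,300]);print(n,ref)
    m=(np.abs(im-ref).max(2)<30).astype(np.uint8);k=np.zeros_like(m);k[y0:y1,x0:x1]=1;m*=k
    m=cv2.morphologyEx(m,cv2.MORPH_OPEN,np.ones((3,3)))
    c=max(cv2.findContours(m,0,2)[0],key=cv2.contourArea)
    r=cv2.minAreaRect(np.array([ray(n,p[0],.09)[:2] for p in c]).astype(np.float32)*1000);print(r)
    a=np.radians(16.5);x=np.array([np.cos(a),np.sin(a)]);y=np.array([-x[1],x[0]])
    print('pad',np.array(r[0])+16*x+29*y)
T=np.array([.651,-.034]);o=get_obs();d=np.r_[T-o['tool_pos'][:2],0.17-o['tool_pos'][2]]
from scipy.spatial.transform import Rotation as Ro
print(Ro.from_euler('xyz',o['ee_rot']).inv().apply(d)*100)
E
```

```text
[ 0.65314707 -0.02901347  0.096     ] [ 0.65257463 -0.03447762  0.096     ]
scene [155 179 183]
((642.8009643554688, -63.32731628417969), (179.7731170654297, 219.21463012695312), 16.589433670043945)
pad [649.90563512 -30.97729846]
side [193 220 224]
((643.2694702148438, -63.235382080078125), (178.63780212402344, 218.9448699951172), 16.440563201904297)
pad [650.37414098 -30.88536425]
[-61.35982211 -32.92112113   4.89696534]
```

servo_tool:
  targets:
    - [-4.7, -2.5, 0, 0]
    - [-9.4, -5, 0, 0]
    - [-14.1, -7.5, 0, 0]
    - [-18.8, -10, 0, 0]
    - [-23.5, -12.5, 0, 0]
    - [-28.2, -15, 0, 0]
    - [-32.9, -17.5, 0, 0]
    - [-37.6, -20, 0, 0]
  claw: 255

```text
time: 1.1
tool_pos: [0.4827, 0.176, 0.219]
ee_rot: [-3.141, -0.001, 2.745]
wrist_force: [1.6, 0.8, -0.2]
width: 0.0174
finger_force: 0.0
```

servo_tool:
  targets:
    - [-4, -2.1, 0, -6]
    - [-8, -4.2, 0.5, -12]
    - [-12, -6.3, 1, -18]
    - [-16, -8.4, 1.5, -24]
    - [-20, -10.6, 2, -30]
    - [-23.6, -12.7, 2.5, -36]
    - [-23.6, -12.7, 2.9, -39.2]
    - [-23.6, -12.7, 2.9, -39.2]

```text
time: 2.1
tool_pos: [0.6503, -0.0313, 0.1888]
ee_rot: [3.14, -0.003, -2.856]
wrist_force: [-0.1, -0.6, 0.2]
width: 0.0005
finger_force: 0.0
```

```bash
python3 - <<'E'
from h import *
from scipy.spatial.transform import Rotation as Ro
o=get_obs();print(o['time'],o['tool_pos'],np.degrees(o['ee_rot']),o['width'],o['wrist_force'])
T=np.array([.650,-.031]);d=np.r_[T-o['tool_pos'][:2],.096+.014-o['tool_pos'][2]]
print(Ro.from_euler('xyz',o['ee_rot']).inv().apply(d)*100)
a=snapshot("side")[130:310,230:410];b=snapshot("scene")[140:300,160:320]
cv2.imwrite('pics/a.png',np.hstack([cv2.resize(a,(400,400)),cv2.resize(b,(400,400))]))
E
```

```text
2.1 [ 0.65026524 -0.03126379  0.18884165] [ 1.79922609e+02 -1.43811499e-01 -1.63620197e+02] 0.0005304666753939425 [-0.12808892 -0.63042697  0.21986483]
[-1.78093167e-03  2.21392550e-02  7.88422216e+00]
```

View pics/a.png

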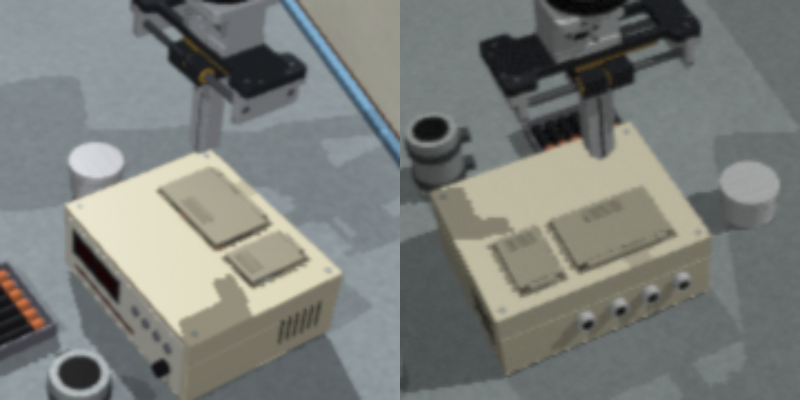

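The fingers are closed and hang directly above the ribs, which are at about (200,210) in the left half and (603,212) in the right half. Nothing has been disturbed, so I come down to just above contact.

servo_tool:
  targets:
    - [0, 0, 3, 0]
    - [0, 0, 6, 0]
    - [0, 0, 7, 0]
    - [0, 0, 7.4, 0]
    - [0, 0, 7.5, 0]
    - [0, 0, 7.5, 0]

```text
time: 2.95
tool_pos: [0.6514, -0.0309, 0.1169]
ee_rot: [-3.141, 0.002, -2.854]
wrist_force: [0.1, 0.0, 0.3]
width: 0.0005
finger_force: 0.0
```

servo_tool:
  targets:
    - [0, 0, 0.1, 0]
    - [0, 0, 0.2, 0]
    - [0, 0, 0.3, 0]
    - [0, 0, 0.4, 0]
    - [0, 0, 0.4, 0]

```text
time: 3.58
tool_pos: [0.6505, -0.0308, 0.1112]
ee_rot: [3.141, -0.0, -2.854]
wrist_force: [0.2, -0.4, -0.5]
width: 0.0007
finger_force: 0.0
```

servo_tool:
  targets:
    - [0, 0, 0.1, 0]
    - [0, 0, 0.2, 0]
    - [0, 0, 0.2, 0]
    - [0, 0, 0.2, 0]

```text
time: 4.08
tool_pos: [0.6507, -0.0309, 0.1098]
ee_rot: [-3.141, 0.0, -2.854]
wrist_force: [-1.0, -0.9, 1.2]
width: 0.0007
finger_force: 0.9
```

servo_tool:
  targets:
    - [0, 0, 0.1, 0]
    - [0, 0, 0.1, 0]
    - [0, 0, 0.1, 0]

```text
time: 4.45
tool_pos: [0.6507, -0.0308, 0.1085]
ee_rot: [-3.142, 0.0, -2.854]
wrist_force: [-0.2, -0.2, 1.5]
width: 0.0003
finger_force: 1.0
```

Contact has been made at about 1–2 N. I keep pressing in small steps.

servo_tool:
  targets:
    - [0, 0, 0.05, 0]
    - [0, 0, 0.1, 0]
    - [0, 0, 0.1, 0]

```text
time: 4.82
tool_pos: [0.6507, -0.0308, 0.1074]
ee_rot: [3.142, 0.0, -2.854]
wrist_force: [-1.6, -0.6, 2.1]
width: 0.0005
finger_force: 1.0
```

servo_tool:
  targets:
    - [0, 0, 0.05, 0]
    - [0, 0, 0.1, 0]
    - [0, 0, 0.1, 0]

```text
time: 5.2
tool_pos: [0.6507, -0.0308, 0.1065]
ee_rot: [-3.142, 0.0, -2.854]
wrist_force: [-0.9, -0.1, 1.7]
width: 0.0006
finger_force: 1.1
```

servo_tool:
  targets:
    - [0, 0, 0.05, 0]
    - [0, 0, 0.1, 0]
    - [0, 0, 0.1, 0]

```text
time: 5.58
tool_pos: [0.6508, -0.0309, 0.1062]
ee_rot: [-3.141, 0.001, -2.854]
wrist_force: [-1.2, -1.2, 4.5]
width: 0.0004
finger_force: 2.5
```

The force has risen to about 4.5 N, so the hatch is essentially at its stop. I retract up and towards the front (+tool x).

servo_tool:
  targets:
    - [0, 0, -2, 0]
    - [2, 0, -6, 0]
    - [5, 0, -11, 0]
    - [9, 0, -15, 0]
    - [13, 0, -17, 0]
    - [13, 0, -17, 0]
    - [13, 0, -17, 0]
    - [13, 0, -17, 0]

```text
time: 6.58
tool_pos: [0.5263, -0.0673, 0.2737]
ee_rot: [3.14, -0.002, -2.854]
wrist_force: [-0.8, 0.3, -0.4]
width: 0.0004
finger_force: 0.0
```

```bash
python3 - <<'E'
from h import *
a=snapshot("side")[130:310,230:410];b=snapshot("scene")[140:300,160:320]
cv2.imwrite('pics/b.png',np.hstack([cv2.resize(a,(400,400)),cv2.resize(b,(400,400))]))
o=get_obs();print(o['time'],o['tool_pos'],o['wrist_force'])
E
```

```text
6.675 [ 0.52629039 -0.0673256   0.2737949 ] [0.75003265 0.15865633 0.0919706 ]
```

View pics/b.png

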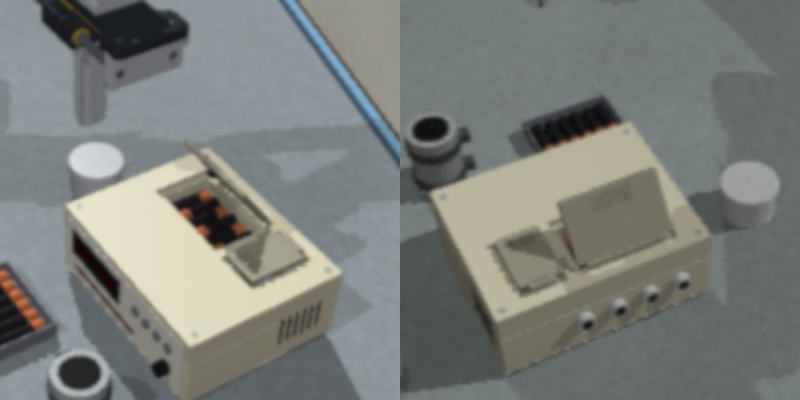

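The battery hatch stands wide open, with the cells visible at about (205,215) in the left half. The fuse hatch is shut, nothing else has moved, and the fingers are well clear.

```bash
python3 -c "
from bench import *
print(close_job())"
```

```text
the job is handed in; nothing more can be done
None
```

I pressed the battery hatch once (about 4.5 N) and it popped wide open; in the last pictures the fuse hatch is shut, nothing else has moved and the fingers are clear, and the job was handed in at about 6.7 s.

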